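# Snap the lid onto the sensor case and show its sockets to the inspection camera

### The arm

A 6-joint arm with a two-finger parallel gripper is mounted at the origin on the work surface. World frame = base frame: x ahead of the robot, y to its left, z up, the work surface at z = 0. Lengths are in m, angles in rad, forces in N, time in s.
With the tool pointing down it reaches from about 0.25 to 0.775 m from the base axis. Payload 4 kg.
Tool frame: the origin (TCP) lies on the centre line of the jaws, within the pads' length; the fingertips stand arm.nose_length ahead of it and the grasp point (between the pads) lies 5 mm behind it (arm.nose_length is the distance from the TCP to the fingertips, in m); z points along the fingers, y is the line along which they close (so a half turn about z gives the same grasp; the last joint's range is limited). The gripper opens to 94 mm and grips with 3 to 60 N. Pads are 16 mm wide; open, the fingers measure 119 mm over their backs; the gripper's body (75 mm by 177 mm) begins 78 mm behind the grasp point.
Start: joints at [1.133, 0.087, 1.371, -0, 1.684, -0.103], TCP at [0.181, 0.519, 0.22] pointing down, gripper open.
Joint ranges: [-3.1, 3.1], [-0.76, 2.03], [0.27, 2.55], [-1.08, 4.22], [0.17, 2.65], [-2.57, 2.57]. Speed limits (rad/s): [2.79, 2.79, 3.14, 3.14, 3.14, 3.14].

### API

Orientations are given as a unit quaternion [w, x, y, z].
In Python, from workcell import arm, cams, ticket gives the robot as it stands.
- The arm moves only by the shell command python3 -m handwheel 'ROWS'. ROWS is JSON, a list of rows, each a list of 3 entries, a list of its own where there are three numbers: the opening in per cent of the stroke, from 0 (shut) to 100 (fully open), then the shift along the tool's x, y, z in mm, then the turn, a rotation vector about the tool's x, y, z in degrees. In form: [[fingers, [dx, dy, dz], [rx, ry, rz]], ...]. A call has exactly 5 rows; each row is the pose to reach, as a shift and turn from the pose commanded when the call began, along the tool's axes at that moment; what a row does not reach only later rows make up. A row lasts 1/8 s, in which the tool goes at most 62.5 mm and 10.7 degrees, less where a joint would pass 70% of its speed; a pose out of reach is approached as far as the arm can. A call with a gripper value outside its range is refused whole. The fingers move at their own pace and stop on an object; the grip force is fixed at half the most. Time passes only in rows, so rows that repeat a pose let the fingers close, or fill a call up. It gives the time, the measured TCP pose, the force, the opening and the grip force at its end, in the units of the state.
- arm.observe(): the state, without advancing time (a new reading comes with each control period).
- cams.get_image(name): name is "side" or "top"; returns the picture (400x640x3 uint8, red, green, blue); there is no depth.
- cams.camera_model(name): a dict with "mtx" (3x3 intrinsics, pixels), "world_to_cam" (4x4, takes a point from world to camera coordinates). Camera axes: x right, y up, looking along -z (the intrinsics and any distortion apply to the point x, -y, -z); pixel columns grow to the right and rows downward; lengths in m; the calibration is good to about 2 mm. A picture is of the moment at which its call begins. camera_model takes no time and is no camera call.
- ticket.finish_job(): hands the job in; it is judged then, once.
The state is a dict: "time_s": time; "q": joint angles; "joint_vel": joint speeds; "joint_torque": joint torques, N m; "ee_pos": TCP position; "eef_rot": TCP orientation; "wrist_force": force on the tool from outside, world axes, zero at the start; "moment": the same for the moment, N m; "grip_width": finger opening in m; "grasp_force": force on a finger pad.
Only numpy, scipy, OpenCV 4.12 (cv2) and the standard library are available. Lean on these libraries where they do the work, as an engineer would, in place of code of your own. Each camera call takes 0.05 s, during which the arm holds its last target. There are 200 camera calls.

### The job

The blue lid lies loose on the small aluminium sensor case in the black assembly nest: while the case stands in the nest, press the lid down until it snaps home, flush and level all round. Then lift the closed case out and hold it up to the inspection camera with its brass-socket end squarely facing the lens, the middle of that end face on the lens axis and 90 mm in front of the lens, lid side up and level from left to right; finish there, with the gripper still holding it motionless in the air for the picture. Do not shift the camera, the current probe, the parts box, the converter board or the screwdriver.

Things in the scene. Friction and masses are not known exactly. Their poses are not given: they have to be found in the camera images.
- nest: Fixed black assembly nest: plate 150 (x) x 104 (y) x 10 mm, origin at the centre of its underside, z up. On top four L-shaped corner stops, 6 mm high, surround the case with 1.5 mm play; the middle 70 mm of the case's long sides stay free.
- case: Loose aluminium open box 104 (x) x 56 (y) x 34 mm high, 0.2 to 0.4 kg, standing level in the nest, underside 10 mm above the bench. Origin: centre of its underside, z up. Its +x end has two brass sockets (9.6 mm diameter, 24 mm apart, standing out 8 mm); the -x end is blank. Grip it by its long sides, 56 mm apart. Four sprung balls in the end walls catch the lid.
- socket_face (a point): The centre of the case's socket end face (on the face itself, between the roots of the sockets): 52 mm along +x and 17 mm above the case's origin; axes as the case's.
- lid: Loose blue lid with a pale middle panel: plate 98 x 54 x 3.5 mm, below it an 8.5 mm skirt that fits inside the case; 45 g. Origin: centre of the plate's underside. At first it rests level on the sprung balls, origin 40 mm above the case's (6 mm proud); home, 34 mm (plate on the rim). Pushed with 5 to 12 N it snaps down and stays; an end can snap before the other.
- camera: Inspection camera, ring light 62 mm wide, clamped to a fixed column; it looks down 20 degrees below level. Origin: centre of the lens front; x points out of the camera's back (it looks along -x), y level, z up. Body 44 mm square, reaching 100 mm behind the lens front; column 18 mm thick, 396 mm high, 130 mm behind it. Height, place and heading vary.
- view_point (a point): The point on the lens axis 90 mm in front of the lens where the socket face must be held; axes as the camera's (x towards the lens, y level). The case is shown right when socket_face lies here and the case's axes match these (case nose up by 20 degrees).
- current_probe: Loose black clamp-on current probe lying flat, 185 x 34 x 26 mm, origin at the underside 88 mm from its tail, x towards the jaws. Bystander.
- parts_box: Loose green open parts box with red capacitors in it, 100 x 130 x 45 mm, origin at the centre of its underside. Bystander.
- converter: Loose converter: blue circuit board with red capacitors on a finned heat sink, 104 x 170 x 57 mm, origin at the centre of its underside. Bystander.
- screwdriver: Loose screwdriver with red handle, 190 mm long, lying on the bench. Bystander.
Not all that is in view belongs to the job. Of the things like the case, leave any that is orange; of the rest the smaller one is meant. Of the things like the lid, leave any that is orange; of the rest the larger one is meant.

How it is judged:
By the outcome, as a careful person would: the job done as asked, in the order asked, and still so for the second after the job is handed in, while the arm keeps its last pose, push and grip.
It also fails if it takes over 54 s, if anything falls off the work surface, if the arm or the gripper's body presses on something with over 40 N, if the wrist force passes 120 N, or if a joint passes its speed limit or range.

## Working session

There is one attempt and no reset: what is moved stays moved. The work goes in short steps, Python scripts to look and compute and a shell command to move; the robot and the scene stay as the last step left them, time stands still between calls to the robot, and variables do not carry over. Pictures are saved under pics/ and viewed, at most 10 in all, crops included, and the job is handed in when it is done.

```bash
mkdir -p pics; ls; python3 - <<'E'
from workcell import arm,cams
import cv2,numpy as np
for n in("side","top"):
    cv2.imwrite(f"pics/{n}0.png",cams.get_image(n)[:,:,::-1]); m=cams.camera_model(n); print(n,{k:np.round(v,4).tolist() if not isinstance(v,str) else v for k,v in m.items()})
print(arm.nose_length,arm.observe())
E
```

```text
pics
side {'mtx': [[510.3938, 0.0, 324.6318], [0.0, 510.3938, 198.0499], [0.0, 0.0, 1.0]], 'world_to_cam': [[0.948, -0.3182, -0.009, -0.5631], [0.2511, 0.7301, 0.6355, -0.1885], [-0.1957, -0.6047, 0.772, -1.3586], [0.0, 0.0, 0.0, 1.0]]}
top {'mtx': [[481.286, 0.0, 313.2349], [0.0, 481.286, 193.2025], [0.0, 0.0, 1.0]], 'world_to_cam': [[-0.0236, -0.9997, 0.0029, -0.052], [0.987, -0.0229, 0.1589, -0.5885], [-0.1588, 0.0066, 0.9873, -1.328], [0.0, 0.0, 0.0, 1.0]]}
0.014 {'time_s': 0.1, 'q': array([ 1.13291840e+00,  8.78444696e-02,  1.37210714e+00, -5.61199428e-05,
        1.68359206e+00, -1.03118600e-01]), 'joint_vel': array([-4.28711122e-05, -2.28234952e-03, -1.44077809e-03,  7.72820555e-04,
       -1.38544383e-03,  6.37224062e-04]), 'joint_torque': array([ 2.51349156e-03, -3.41251624e+01, -3.03302228e+01,  7.20637199e-02,
        3.04257427e-02, -9.98399332e-05]), 'ee_pos': array([0.18052837, 0.5190277 , 0.21843917]), 'eef_rot': array([-2.33795827e-04,  1.66602216e-01,  9.86023706e-01, -9.47485906e-04]), 'wrist_force': array([ 0.52009957, -0.80950904,  0.10090859]), 'moment': array([-0.01666785, -0.02364168, -0.03619929]), 'grasp_force': 0.0, 'grip_width': 0.09390997834323322}
```

View pics/side0.png

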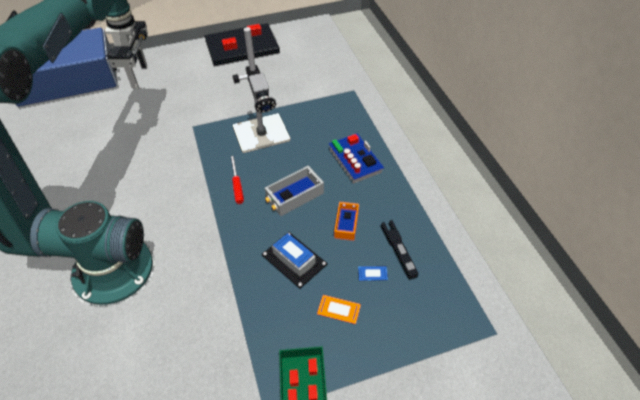

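View pics/top0.png

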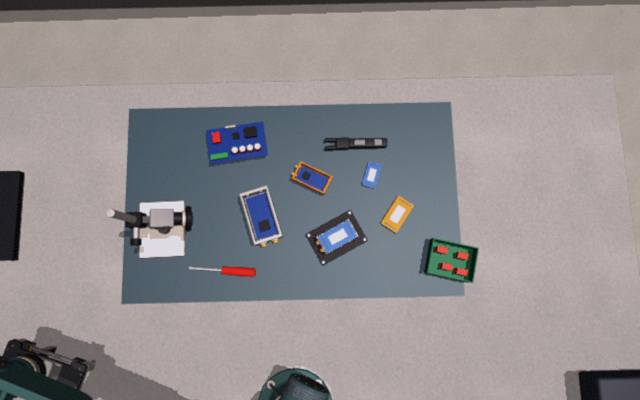

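Case candidates in the top view are the grey open box (262,215), which is larger, the orange one (312,177), and the grey one in the nest (336,237), which is smaller and so the one meant. Lid candidates are the blue one in the nest (336,237), which is larger and meant, the small blue one (372,175), and the orange one (397,214). The camera is at about (170,220). Next is a close crop to check the choice.

```bash
python3 - <<'E'
import cv2,numpy as np
t=cv2.imread("pics/top0.png");s=cv2.imread("pics/side0.png")
r=lambda a:cv2.resize(a,(400,300),interpolation=cv2.INTER_CUBIC)
a=np.hstack([r(t[207:267,296:376]),r(s[222:297,245:345])])
b=np.hstack([r(t[180:270,95:215]),r(s[20:155,190:370-0])])
cv2.imwrite("pics/crop1.png",np.vstack([a,b]))
E
```

```text
(no output)
```

View pics/crop1.png

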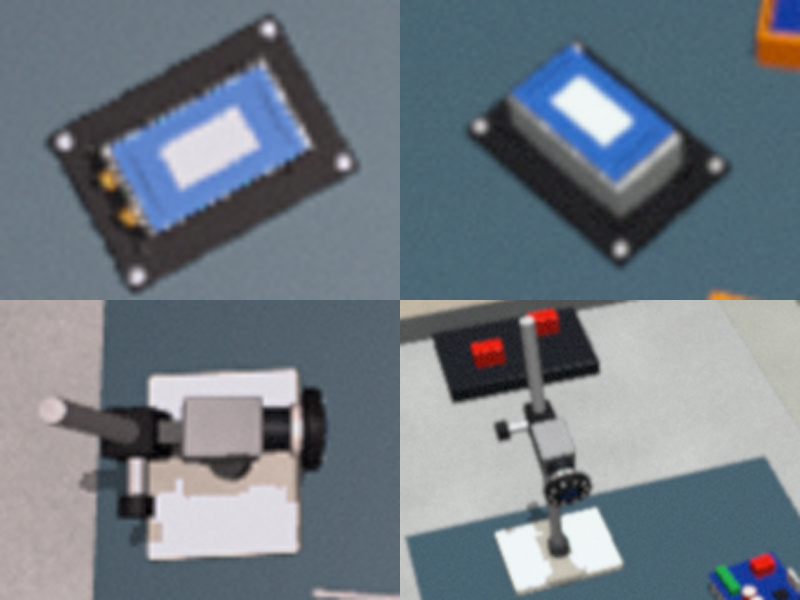

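The choice is confirmed: the case in the nest is grey with a blue lid, and its brass sockets point to +y, towards the camera. I'll measure it and the camera now.

```bash
cat >h.py <<'E'
import numpy as np,cv2
from workcell import arm,cams
from scipy.spatial.transform import Rotation as R
def proj(n,P):
    m=cams.camera_model(n);W=np.array(m["world_to_cam"]);c=W[:3,:3]@np.asarray(P,float)+W[:3,3]
    u=np.array(m["mtx"])@np.array([c[0],-c[1],-c[2]]);return u[:2]/u[2]
def ray(n,p):
    m=cams.camera_model(n);W=np.array(m["world_to_cam"]);d=np.linalg.solve(np.array(m["mtx"]),[p[0],p[1],1.])
    return -W[:3,:3].T@W[:3,3],W[:3,:3].T@(d*[1,-1,-1])
def onz(n,p,z):
    o,d=ray(n,p);return o+d*(z-o[2])/d[2]
def tri(p,q):
    o1,d1=ray("top",p);o2,d2=ray("side",q);A=np.c_[d1,-d2];k=np.linalg.lstsq(A,o2-o1,rcond=None)[0]
    a=o1+k[0]*d1;b=o2+k[1]*d2;return (a+b)/2,np.linalg.norm(a-b)
def load(n,f):return cv2.imread(f"pics/{f}.png")
def blobs(mask,amin):
    c,_=cv2.findContours(mask.astype(np.uint8),cv2.RETR_EXTERNAL,cv2.CHAIN_APPROX_NONE);return [x for x in c if cv2.contourArea(x)>=amin]
def quat(x,z):
    y=np.cross(z,x);return R.from_matrix(np.c_[x,y,z])
E
python3 - <<'E'
from h import *
rng={"top":(300,205,376,268),"side":(255,222,335,297)}
for n in("top","side"):
    im=load(n,n+"0");h=cv2.cvtColor(im,cv2.COLOR_BGR2HSV)
    x0,y0,x1,y1=rng[n];s=h[y0:y1,x0:x1]
    for nm,mk,z in(("blue",(s[:,:,1]>130)&(s[:,:,0]>100)&(s[:,:,0]<125),.0535),("white",(s[:,:,1]<60)&(s[:,:,2]>150),.0535)):
        for c in blobs(mk,3 if nm=="white" else 80):
            pts=c[:,0]+[x0,y0]
            (cx,cy),wh,_=cv2.minAreaRect(pts.astype(np.float32))
            zz=z if max(wh)>12 else .010
            w=np.array([onz(n,p,zz)[:2] for p in pts])
            (a,b),sz,ang=cv2.minAreaRect((w*1000).astype(np.float32))
            print(n,nm,np.round([cx,cy],1),len(pts),"z",zz,np.round([a,b,*sz,ang],1))
for n in ("side","top"):
    print(n,np.round(ray(n,(0,0))[0],3))
ct=onz("top",(110.6,213),.396),onz("side",(247.6,29),.396);print("column top",ct)
print("base",onz("side",(261,130),.01), "lens tri",tri((189,218.4),(266.5,104.2)))
t=load("top","top0");s=load("side","side0")
r=lambda a,f:cv2.resize(a,None,fx=f,fy=f,interpolation=cv2.INTER_CUBIC)
cv2.imwrite("pics/crop2.png",np.hstack([r(t[190:250,100:200],4)[:240],r(s[85:125,240:300-10],6)]))
E
```

```text
top blue [337.2 236.3] 89 z 0.0535 [ 462.1 -130.    50.9   92.3   27.5]
top white [323. 262.] 6 z 0.01 [392.5 -89.3   4.    8.1  43.3]
top white [337.4 236.2] 44 z 0.0535 [ 462.5 -130.6   25.8   50.2   27.6]
side blue [292.8 248.6] 83 z 0.0535 [ 463.4 -128.8   56.2   99.7   28.1]
side white [306.3 262.4] 32 z 0.0535 [ 485.2 -179.8   54.3    6.4   27.8]
side white [292.7 249.4] 38 z 0.0535 [ 462.7 -130.    25.8   50.2   27. ]
side [ 0.315 -0.863  1.164]
top [ 0.369 -0.057  1.405]
column top (array([0.49861172, 0.36432173, 0.396     ]), array([0.50133805, 0.36270885, 0.396     ]))
base [0.50186352 0.38388752 0.01      ] lens tri (array([0.5039035 , 0.2404907 , 0.23234011]), np.float64(0.003938631123164905))
```

View pics/crop2.png

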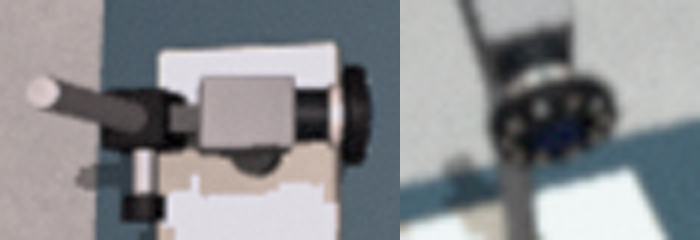

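Crop: the ring light spans rows 206–230.5 in the top view with its front edge at column 192.3. In the side view it spans columns 254.6–276.2, with its bottom at row 112. I'll fit the lens pose to those extremes plus the column.

```bash
cat >>h.py <<'E'
def camR(psi): # camera frame: x out the back (up by 20deg), y level
    h=np.array([np.cos(psi),np.sin(psi),0]);x=np.cos(np.radians(20))*h+[0,0,np.sin(np.radians(20))]
    y=np.cross([0,0,1],h);return np.c_[x,y,np.cross(x,y)]
E
python3 - <<'E'
from h import *
from scipy.optimize import least_squares
a=np.linspace(0,2*np.pi,121)
col=np.array([.500,.3635])
def res(p,full=True,D=.1222):
    C=p[:3];M=camR(p[3]);pts=C+.031*(np.cos(a)[:,None]*M[:,1]+np.sin(a)[:,None]*M[:,2])
    T=np.array([proj("top",q) for q in pts]);S=np.array([proj("side",q) for q in pts])
    r=[T[:,0].max()-192.3,T[:,1].min()-206.1,T[:,1].max()-230.4,S[:,0].max()-276.2,S[:,0].min()-254.6,S[:,1].max()-112.0]
    h=np.array([np.cos(p[3]),np.sin(p[3])]);e=(C[:2]+D*h-col)/.002
    lat=e@[-h[1],h[0]]
    return np.array(r+[lat]+([e@h] if full else []))
for full,D in((False,0),(True,.1222),(True,.130)):
    s=least_squares(lambda p:res(p,full,D),[.50,.24,.23,1.57]);print(np.round(s.x,4),np.degrees(s.x[3]).round(1),np.round(s.fun,2))
E
```

```text
Traceback (most recent call last):
  File "h.py", line 5, in proj
    m=cams.camera_model(n);W=np.array(m["world_to_cam"]);c=W[:3,:3]@np.asarray(P,float)+W[:3,3]
ValueError: time passes only in moves, steps and waits
```

```bash
sed -i 's/cams\.camera_model(n)/CM[n]/' h.py; sed -i '3a CM={n:cams.camera_model(n) for n in("top","side")}' h.py
cat >fit.py <<'E'
from h import *
from scipy.optimize import least_squares
a=np.linspace(0,2*np.pi,121)
col=np.array([.500,.3635])
def res(p,full=True,D=.1222):
    C=p[:3];M=camR(p[3]);pts=C+.031*(np.cos(a)[:,None]*M[:,1]+np.sin(a)[:,None]*M[:,2])
    T=np.array([proj("top",q) for q in pts]);S=np.array([proj("side",q) for q in pts])
    r=[T[:,0].max()-192.3,T[:,1].min()-206.1,T[:,1].max()-230.4,S[:,0].max()-276.2,S[:,0].min()-254.6,S[:,1].max()-112.0]
    h=np.array([np.cos(p[3]),np.sin(p[3])]);e=(C[:2]+D*h-col)/.002
    lat=e@[-h[1],h[0]]
    return np.array(r+[lat]+([e@h] if full else []))
for full,D in((False,0.1222),(True,.1222),(True,.130)):
    s=least_squares(lambda p:res(p,full,D),[.50,.24,.23,1.57]);print(np.round(s.x,4),np.degrees(s.x[3]).round(1),np.round(s.fun,2))
E
python3 fit.py
```

```text
[0.5021 0.2365 0.2308 1.5873] 90.9 [-0.04 -0.41  0.65  0.1   0.19 -0.02 -0.  ]
[0.5026 0.24   0.2265 1.592 ] 91.2 [-1.05 -0.36  0.61  0.07  0.27  0.35 -0.02 -0.67]
[0.5018 0.2344 0.2335 1.5847] 90.8 [ 0.59 -0.44  0.68  0.11  0.14 -0.25  0.01  0.42]
```

The lens is at about (0.502, 0.236, 0.231) with a heading of about 91°. The lid centre is at (0.4625, -0.130) with a case heading of 117.5°. The plan is to press with the fingers spread along the lid's long axis (tool y at -62.5°), then turn 90° to grasp. Next I need a helper that gives the row values.

```bash
cat >>h.py <<'E'
def down(yaw_y_deg): # tool pointing down, tool y at that heading
    t=np.radians(yaw_y_deg);y=np.array([np.cos(t),np.sin(t),0]);z=np.array([0,0,-1.]);return np.c_[np.cross(y,z),y,z]
def togo(p,M,frm=None):
    s=arm.observe();w,x,y,z=s["eef_rot"];A=R.from_quat([x,y,z,w]).as_matrix();q=s["ee_pos"]
    print("shift mm",np.round(A.T@(np.asarray(p)-q)*1000,1),"turn deg",np.round(np.degrees(R.from_matrix(A.T@M).as_rotvec()),1),"t",s["time_s"])
E
python3 -c "
from h import *
togo([.4625,-.1303,.12],down(-62.5))
print(np.round(onz('top',(150,217.6),.285),4),np.round(onz('top',(173.3,217.8),.258),4))"
```

```text
shift mm [-479.7 -520.4   99.4] turn deg [-1.000e-01  1.000e-01  1.333e+02] t 0.1
[0.4999 0.3183 0.285 ] [0.5013 0.2717 0.258 ]
```

```bash
python3 -m handwheel '[[58,[-96,-104,10],[0,0,27]],[58,[-192,-208,20],[0,0,54]],[58,[-288,-312,40],[0,0,80]],[58,[-384,-416,70],[0,0,107]],[58,[-480,-520,98],[0,0,133]]]'; python3 -c "
from h import *
togo([.4625,-.1303,.12],down(-62.5))"
```

```text
time_s: 0.72
ee_pos: [0.3049, 0.233, 0.1849]
eef_rot: [0.0, 0.596, 0.803, 0.0]
wrist_force: [1.3, 0.1, 0.6]
grip_width: 0.0548
grasp_force: 0.0
shift mm [-393.4   45.9   64.9] turn deg [ 0.  -0.  79.3] t 0.725
```

```bash
python3 -m handwheel '[[58,[-60,7,12],[0,0,11]],[58,[-120,14,24],[0,0,22]],[58,[-180,20,36],[0,0,33]],[58,[-240,26,48],[0,0,43]],[58,[-300,34,55],[0,0,53]]]' && python3 -c "
from h import *
togo([.4625,-.1303,.12],down(-62.5))"
```

```text
time_s: 1.35
ee_pos: [0.4252, -0.0437, 0.1295]
eef_rot: [-0.0, 0.892, 0.452, -0.0]
wrist_force: [0.1, 0.3, 0.8]
grip_width: 0.0545
grasp_force: 0.0
shift mm [-47.7  81.3   9.4] turn deg [-0.1  0.  26.2] t 1.35
```

```bash
python3 -m handwheel '[[58,[0,0,0],[0,0,0]],[58,[0,0,0],[0,0,0]],[58,[0,0,0],[0,0,0]],[58,[0,0,0],[0,0,0]],[58,[0,0,0],[0,0,0]]]'; python3 -c "
from h import *
togo([.4625,-.1303,.10],down(-62.5))"
```

```text
time_s: 1.98
ee_pos: [0.4253, -0.041, 0.1307]
eef_rot: [0.0, 0.89, 0.456, 0.0]
wrist_force: [0.3, -0.1, 0.9]
grip_width: 0.0541
grasp_force: 0.0
shift mm [-50.7  82.4  30.7] turn deg [ 0.  -0.  26.7] t 1.975
```

```bash
python3 -m handwheel '[[58,[-18,30,5],[0,0,9]],[58,[-36,60,12],[0,0,18]],[58,[-50.7,82.4,20],[0,0,26.7]],[58,[-50.7,82.4,28.7],[0,0,26.7]],[58,[-50.7,82.4,28.7],[0,0,26.7]]]'; python3 -c "
from h import *
togo([.4625,-.1303,.07],down(-62.5))"
```

```text
time_s: 2.6
ee_pos: [0.4615, -0.1302, 0.1006]
eef_rot: [-0.001, 0.971, 0.238, -0.001]
wrist_force: [-0.2, 0.9, -0.5]
grip_width: 0.0548
grasp_force: 0.0
shift mm [ 0.9  0.7 30.6] turn deg [-0.1  0.1  0. ] t 2.6
```

```bash
python3 -m handwheel '[[58,[0.9,0.7,15],[0,0,0]],[58,[0.9,0.7,27],[0,0,0]],[58,[0.9,0.7,30],[0,0,0]],[58,[0.9,0.7,32],[0,0,0]],[58,[0.9,0.7,32],[0,0,0]]]'; python3 -m handwheel '[[58,[0,0,1],[0,0,0]],[58,[0,0,2],[0,0,0]],[58,[0,0,3],[0,0,0]],[58,[0,0,4],[0,0,0]],[58,[0,0,4],[0,0,0]]]'
```

```text
time_s: 3.22
ee_pos: [0.4637, -0.1315, 0.0698]
eef_rot: [0.0, 0.972, 0.237, 0.0]
wrist_force: [0.1, -0.7, -0.3]
grip_width: 0.0548
grasp_force: 0.0
time_s: 3.85
ee_pos: [0.4641, -0.1318, 0.0667]
eef_rot: [0.001, 0.972, 0.237, 0.001]
wrist_force: [-0.3, 0.7, 5.3]
grip_width: 0.0546
grasp_force: 2.5
```

```bash
python3 -m handwheel '[[58,[0,0,1],[0,0,0]],[58,[0,0,2],[0,0,0]],[58,[0,0,3],[0,0,0]],[58,[0,0,3],[0,0,0]],[58,[0,0,3],[0,0,0]]]'
```

```text
time_s: 4.47
ee_pos: [0.4631, -0.1313, 0.062]
eef_rot: [-0.0, 0.972, 0.237, -0.0]
wrist_force: [-0.5, 0.2, -0.5]
grip_width: 0.0543
grasp_force: 0.0
```

```bash
python3 -m handwheel '[[58,[0,0,0.5],[0,0,0]],[58,[0,0,1],[0,0,0]],[58,[0,0,2],[0,0,0]],[58,[0,0,2.5],[0,0,0]],[58,[0,0,2.5],[0,0,0]]]'
```

```text
time_s: 5.1
ee_pos: [0.4634, -0.1314, 0.0617]
eef_rot: [-0.0, 0.972, 0.237, -0.0]
wrist_force: [-4.2, 1.6, 8.7]
grip_width: 0.0544
grasp_force: 4.2
```

```bash
python3 -m handwheel '[[58,[0,0,1],[0,0,0]],[58,[0,0,2],[0,0,0]],[58,[0,0,3],[0,0,0]],[58,[0,0,3],[0,0,0]],[58,[0,0,3],[0,0,0]]]'; python3 -m handwheel '[[58,[0,0,-10],[0,0,0]],[58,[0,0,-35],[0,0,0]],[100,[0,0,-60],[0,0,-8]],[100,[0,0,-60],[0,0,-18]],[100,[0,0,-60],[0,0,-28]]]'; python3 -c "
from h import *
togo([.4625,-.1303,.12],down(27.5))"
```

```text
time_s: 5.72
ee_pos: [0.4635, -0.1314, 0.0616]
eef_rot: [0.0, 0.972, 0.237, 0.0]
wrist_force: [-7.9, 3.5, 22.3]
grip_width: 0.0545
grasp_force: 10.9
time_s: 6.35
ee_pos: [0.4638, -0.1316, 0.1174]
eef_rot: [0.0, 0.884, 0.467, 0.0]
wrist_force: [-1.3, -0.2, -0.5]
grip_width: 0.0807
grasp_force: 0.0
shift mm [ 0.3 -1.8 -2.6] turn deg [  0.1   0.  -61.8] t 6.35
```

```bash
python3 -m handwheel '[[100,[0,-1.8,-3],[0,0,-10]],[100,[0,-1.8,-3],[0,0,-20]],[100,[0,-1.8,-3],[0,0,-30]],[100,[0,-1.8,-3],[0,0,-40]],[100,[0,-1.8,-3],[0,0,-50]]]';  python3 -m handwheel '[[100,[0,0,0],[0,0,-10]],[100,[0,0,0],[0,0,-12]],[100,[0,0,0],[0,0,-12]],[100,[0,0,0],[0,0,-12]],[100,[0,0,0],[0,0,-12]]]';python3 - <<'E'
from h import *
togo([.4625,-.1303,.07],down(27.5))
s=cams.get_image("side")[:,:,::-1];t=cams.get_image("top")[:,:,::-1];cv2.imwrite("pics/side1.png",s);cv2.imwrite("pics/top1.png",t)
cv2.imwrite("pics/crop3.png",np.hstack([cv2.resize(s[190:300,240:350],(550,550),interpolation=3)]))
E
```

```text
time_s: 6.98
ee_pos: [0.462, -0.1304, 0.1198]
eef_rot: [-0.0, 0.604, 0.797, 0.0]
wrist_force: [0.7, -0.5, 0.8]
grip_width: 0.0938
grasp_force: 0.0
time_s: 7.6
ee_pos: [0.4621, -0.1304, 0.1201]
eef_rot: [0.0, 0.52, 0.854, 0.0]
wrist_force: [-0.5, -0.3, -0.3]
grip_width: 0.0943
grasp_force: 0.0
shift mm [-0.1  0.4 50.1] turn deg [ 0.  -0.  -0.1] t 7.6
```

View pics/crop3.png

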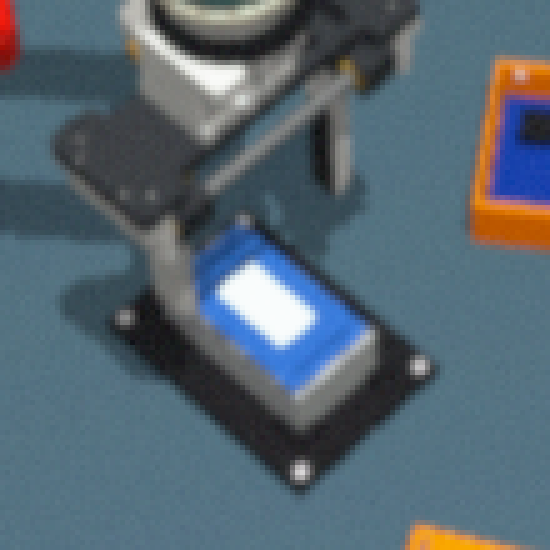

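The picture shows the lid seated flush with an even rim, and the fingers straddling the long sides. I'll refine the centre along x, then descend.

```bash
python3 - <<'E'
from h import *
s=load("side","side1");h=cv2.cvtColor(s,cv2.COLOR_BGR2HSV)[235:265,278:310]
for c in blobs((h[:,:,1]<60)&(h[:,:,2]>170),40):
    w=np.array([onz("side",p,.0475)[:2] for p in c[:,0]+[278,235]]);print(np.round(cv2.minAreaRect((w*1000).astype(np.float32)),1) if 0 else cv2.minAreaRect((w*1000).astype(np.float32)))
E
python3 -m handwheel '[[100,[0,0.3,25],[0,0,0]],[100,[0,0.3,50],[0,0,0]],[100,[0,0.3,70],[0,0,0]],[100,[0,0.3,86],[0,0,0]],[100,[0,0.3,89],[0,0,0]]]'
```

```text
((463.1131896972656, -129.3441162109375), (26.73793601989746, 50.42997360229492), 27.781957626342773)
time_s: 8.32
ee_pos: [0.4615, -0.13, 0.03]
eef_rot: [-0.001, 0.52, 0.854, -0.0]
wrist_force: [-0.7, 0.2, -0.7]
grip_width: 0.094
grasp_force: 0.0
```

```bash
python3 -m handwheel '[[30,[0,0,0],[0,0,0]],[30,[0,0,0],[0,0,0]],[30,[0,0,0],[0,0,0]],[30,[0,0,0],[0,0,0]],[30,[0,0,0],[0,0,0]]]'; python3 -m handwheel '[[30,[0,0,0],[0,0,0]],[30,[0,0,0],[0,0,0]],[30,[0,0,0],[0,0,0]],[30,[0,0,0],[0,0,0]],[30,[0,0,0],[0,0,0]]]'; python3 -c "
from h import *;print(arm.observe())"
```

```text
time_s: 8.95
ee_pos: [0.4638, -0.1299, 0.0318]
eef_rot: [0.001, 0.52, 0.854, 0.001]
wrist_force: [3.8, 2.1, 0.5]
grip_width: 0.0555
grasp_force: 30.0
time_s: 9.57
ee_pos: [0.4637, -0.1299, 0.0318]
eef_rot: [0.001, 0.52, 0.854, 0.001]
wrist_force: [4.1, 2.4, -0.3]
grip_width: 0.0557
grasp_force: 30.0
{'time_s': 9.575, 'q': array([-0.39233391,  0.05231797,  1.79328388,  0.00196682,  1.29308545,
       -0.87109868]), 'joint_vel': array([ 0.00012613, -0.00050065, -0.00031344,  0.00120563, -0.00162414,
        0.00083857]), 'joint_torque': array([-1.83999706e+00, -2.86225659e+01, -2.49462122e+01, -1.34443536e+00,
        1.12934276e+00, -1.57788087e-02]), 'ee_pos': array([ 0.46373067, -0.12994194,  0.03180553]), 'eef_rot': array([0.00129073, 0.51951487, 0.85445965, 0.00115734]), 'wrist_force': array([ 4.07192874,  2.38819156, -0.32485054]), 'moment': array([ 0.49930019, -0.75706936, -0.00146018]), 'grasp_force': 29.999881982803345, 'grip_width': 0.055683134418634324}
```

```bash
cat >>h.py <<'E'
def goal(C=(.502,.2362,.2312),psi=91.1,back=0,tc=(-.0004,0,.0218)):
    M=camR(np.radians(psi));V=np.array(C)-(.09+back)*M[:,0]
    return V+M@(np.array(tc)-[.052,0,.017]),M*[1,-1,-1]
E
python3 -m handwheel '[[30,[0,0,-5],[0,0,0]],[30,[0,0,-20],[0,0,0]],[30,[0,0,-50],[0,0,0]],[30,[0,0,-90],[0,0,0]],[30,[0,0,-130],[0,0,0]]]'; python3 -c "
from h import *;togo(*goal(back=.06));togo(*goal())"
```

```text
time_s: 10.2
ee_pos: [0.4605, -0.1305, 0.1612]
eef_rot: [-0.002, 0.52, 0.854, -0.001]
wrist_force: [-0.1, 0.4, -2.3]
grip_width: 0.0561
grasp_force: 30.0
shift mm [134.5 120.5  -5.5] turn deg [-4.8 19.6 26. ] t 10.2
shift mm [185.1 145.4 -26. ] turn deg [-4.8 19.6 26. ] t 10.2
```

```bash
python3 -m handwheel '[[30,[25,22,-4],[-1,4,5.2]],[30,[54,48,-10],[-2,8,10.4]],[30,[82,73,-10],[-3,12,15.6]],[30,[110,98,-8],[-4,16,20.8]],[30,[134.5,120.5,-5.5],[-4.8,19.6,26]]]'; python3 -m handwheel '[[30,[0,0,0],[0,0,0]],[30,[0,0,0],[0,0,0]],[30,[0,0,0],[0,0,0]],[30,[0,0,0],[0,0,0]],[30,[0,0,0],[0,0,0]]]'; python3 -c "
from h import *;togo(*goal(back=.02));togo(*goal())"
```

```text
time_s: 10.82
ee_pos: [0.5063, 0.0448, 0.1656]
eef_rot: [-0.124, 0.691, 0.702, 0.122]
wrist_force: [-0.3, 0.3, -2.8]
grip_width: 0.0555
grasp_force: 30.0
time_s: 11.45
ee_pos: [0.5074, 0.0442, 0.1668]
eef_rot: [-0.122, 0.69, 0.703, 0.123]
wrist_force: [0.4, -0.4, -3.1]
grip_width: 0.0556
grasp_force: 30.0
shift mm [40.1 -1.6  0.4] turn deg [0.2 0.  0.1] t 11.45
shift mm [60.1 -1.6  0.4] turn deg [0.2 0.  0.1] t 11.45
```

```bash
python3 -m handwheel '[[30,[10,-0.5,0],[0,0,0]],[30,[25,-1,0],[0,0,0]],[30,[40,-1.6,0.4],[0.2,0,0]],[30,[51,-1.6,0.4],[0.2,0,0]],[30,[55,-1.6,0.4],[0.2,0,0]]]'; python3 -m handwheel '[[30,[5,0,0],[0,0,0]],[30,[5,0,0],[0,0,0]],[30,[5,0,0],[0,0,0]],[30,[5,0,0],[0,0,0]],[30,[5,0,0],[0,0,0]]]'; python3 - <<'E'
from h import *
togo(*goal())
s=cams.get_image("side")[:,:,::-1];t=cams.get_image("top")[:,:,::-1];cv2.imwrite("pics/side2.png",s);cv2.imwrite("pics/top2.png",t)
cv2.imwrite("pics/crop4.png",np.vstack([cv2.resize(t[195:245,165:295],(780,300),interpolation=3),cv2.resize(s[80:180,200:460],(780,300),interpolation=3)]))
E
```

```text
time_s: 12.08
ee_pos: [0.5047, 0.0974, 0.1856]
eef_rot: [-0.124, 0.689, 0.704, 0.122]
wrist_force: [-0.7, 0.2, -2.9]
grip_width: 0.0556
grasp_force: 30.0
time_s: 12.7
ee_pos: [0.5046, 0.1008, 0.1867]
eef_rot: [-0.124, 0.689, 0.703, 0.122]
wrist_force: [-0.3, 0.4, -3.9]
grip_width: 0.0557
grasp_force: 30.0
shift mm [ 0.1 -0.  -0.3] turn deg [ 0. -0.  0.] t 12.7
```

View pics/crop4.png

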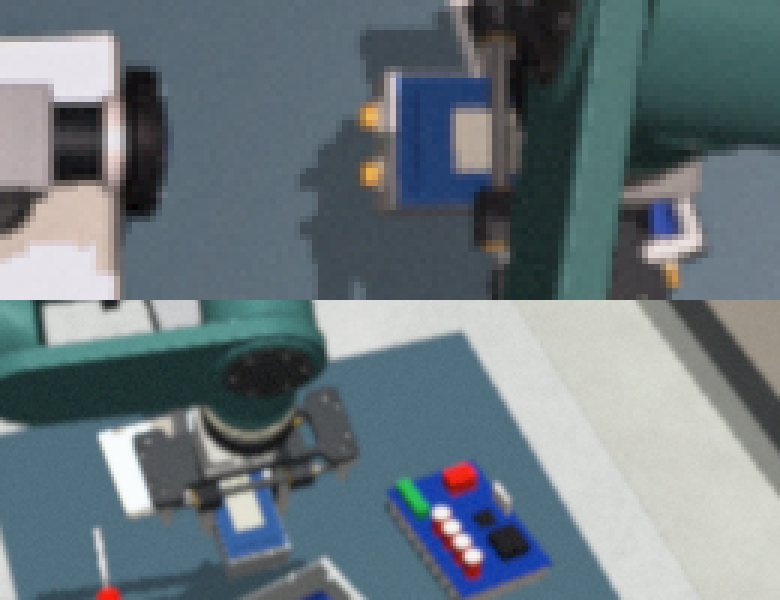

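The top crop shows the sockets facing the lens at about (371,117) and (371,176), and the ring light spanning rows 67–215. In the side crop the lid is flush. I'll check these against the model's predictions.

```bash
python3 - <<'E'
from h import *
p,M=goal();C=np.array((.502,.2362,.2312));K=camR(np.radians(91.1));V=C-.09*K[:,0]
im=load("","top2")
up=lambda q:np.round((np.array(q)-[165,195]+.5)*6-.5,1)
for nm,c in dict(sockL=(60,12,17),sockR=(60,-12,17),cornL=(52,28,34),cornR=(52,-28,34),lid=(0,0,37.5),panelfront=(25,0,37.5)).items():
    print(nm,up(proj("top",V+K@((np.array(c)-[52,0,17])/1000))))
for nm,c in dict(ringtop=(0,0,31),ringL=(0,31,0),ringR=(0,-31,0)).items(): print(nm,up(proj("top",C+K@(np.array(c)/1000))))
# brass & panel blobs
h=cv2.cvtColor(im,cv2.COLOR_BGR2HSV)
for c in blobs((h[:,:,0]>10)&(h[:,:,0]<30)&(h[:,:,1]>140),2):
    m=c[:,0].mean(0)
    if 215<m[0]<260 and 200<m[1]<240: print("brass",up(m),up(c[:,0].min(0)),up(c[:,0].max(0)))
E
```

```text
sockL [359.9 170.8]
sockR [359.1 113.7]
cornL [387. 205.]
cornR [385.   70.2]
lid [511.7 136.1]
panelfront [452.5 136.2]
ringtop [166.6 133.8]
ringL [158.3 218.7]
ringR [157.9  67.5]
brass [368.5 173.5] [362.5 164.5] [374.5 182.5]
```

```bash
python3 - <<'E'
from h import *
C=np.array((.502,.2362,.2312));K=camR(np.radians(91.1));V=C-.09*K[:,0]
P=lambda n,c:proj(n,V+K@((np.array(c)-[52,0,17])/1000))
t=load("","top2");s=load("","side2")
hsv=lambda i:cv2.cvtColor(i,cv2.COLOR_BGR2HSV)
h=hsv(t);f=t.astype(float)
sat=f[:,:,0]-f[:,:,2]
def edges(v,lo,thr):  # subpixel threshold crossings
    return [round(lo+i+(thr-v[i])/(v[i+1]-v[i]),2) for i in range(len(v)-1) if (v[i]-thr)*(v[i+1]-thr)<0]
print("panel rows (warm) obs",edges(sat[205:232,242:247].mean(1),205,40)," pred",P("top",(22,13,37.5)),P("top",(22,-13,37.5)))
print("lid blue rows",edges(sat[200:235,233:239].mean(1),200,70)," pred",P("top",(38,27,37.5)),P("top",(38,-27,37.5)))
print("brass rows",edges((f[:,:,2]-f[:,:,0])[205:232,225:228].mean(1),205,30)," pred",P("top",(58,12,17)),P("top",(58,-12,17)))
g=f.mean(2)
print("ring rows",edges(g[200:237,187:191].mean(1),200,60)," orig",edges(load("","top0").astype(float).mean(2)[200:237,187:191].mean(1),200,60),"pred",proj("top",C+.031*K[:,1]),proj("top",C-.031*K[:,1]))
print("cols row band: lid front edge",edges(sat[212:222,222:245].mean(0),222,60),"pred",P("top",(49,0,37.5)),"case front",P("top",(52,0,34)))
# side: lid blue & panel contour corners
hs=hsv(s)[130:180,255:310]
for nm,mk in(("lid",(hs[:,:,1]>150)&(hs[:,:,0]>100)),("panel",(hs[:,:,1]<60)&(hs[:,:,2]>120)&(hs[:,:,2]<230))):
    for c in blobs(mk,30): 
        q=c[:,0]+[255,130];print(nm,"bbox",q.min(0),q.max(0))
for c in((49,27,37.5),(49,-27,37.5),(25,13,37.5),(25,-13,37.5),(52,28,34),(52,-28,34)):print("side pred",c,np.round(P("side",c),1))
cv2.imwrite("pics/crop5.png",cv2.resize(s[140:182,260:304],(704,600),interpolation=3)[:, :])
E
```

```text
panel rows (warm) obs [np.float64(207.57), np.float64(212.05), np.float64(223.63), np.float64(226.86)]  pred [241.28559758 222.47543224] [241.08690102 212.11175466]
lid blue rows [np.float64(207.92), np.float64(227.69)]  pred [234.99354832 228.15057641] [234.62467521 206.52577264]
brass rows [np.float64(211.71), np.float64(216.28), np.float64(221.28), np.float64(225.74)]  pred [225.36153411 223.04368613] [225.22923522 213.52535438]
ring rows [np.float64(206.02), np.float64(230.63)]  orig [np.float64(205.94), np.float64(230.74)] pred [190.96525422 231.0317068 ] [190.90198891 205.83345932]
cols row band: lid front edge [np.float64(231.44), np.float64(239.25)] pred [230.38937296 217.30961794] case front [228.92101183 217.47802922]
lid bbox [272 143] [293 164]
panel bbox [275 143] [287 156]
panel bbox [268 130] [282 137]
side pred (49, 27, 37.5) [265.7 133.4]
side pred (49, -27, 37.5) [285.  128.6]
side pred (25, 13, 37.5) [273.3 139.9]
side pred (25, -13, 37.5) [282.6 137.5]
side pred (52, 28, 34) [265.  133.1]
side pred (52, -28, 34) [285.  128.2]
```

View pics/crop5.png

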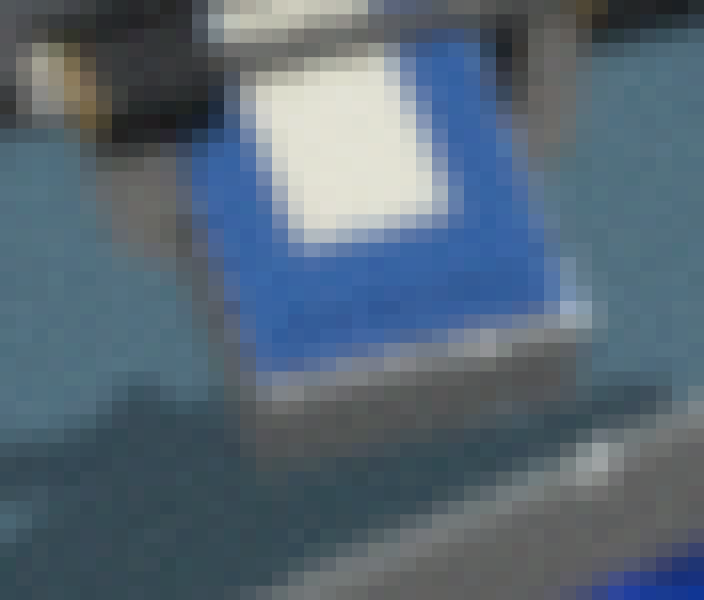

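```bash
python3 - <<'E'
from h import *
from scipy.optimize import least_squares
C=np.array((.502,.2362,.2312));K=camR(np.radians(91.1));V=C-.09*K[:,0]
W=lambda c:V+K@((np.array(c)-[52,0,17])/1000)
S=[((-49,27,37.5),(275.9,166.1)),((-49,-27,37.5),(294.6,161.3)),((-25,13,37.5),(278.3,156.5)),((-25,-13,37.5),(287.6,154.5))]
for c,o in S:print(c,np.round(proj("side",W(c)),1),o,np.round(np.array(o)-proj("side",W(c)),2))
a=np.linspace(0,2*np.pi,121);pts=C+.031*(np.cos(a)[:,None]*K[:,1]+np.sin(a)[:,None]*K[:,2]);Q=np.array([proj("side",q) for q in pts])
print("ring side pred",Q.min(0),Q.max(0),"obs x 254.6..276.2, ymax 112.0")
for n in("side","top"):
    for e in np.eye(3): print(n,"px per mm",e,np.round(proj(n,V+.001*e)-proj(n,V),3))
E
```

```text
(-49, 27, 37.5) [276.3 165.6] (275.9, 166.1) [-0.42  0.55]
(-49, -27, 37.5) [295.9 160.4] (294.6, 161.3) [-1.34  0.89]
(-25, 13, 37.5) [278.8 156.2] (278.3, 156.5) [-0.47  0.27]
(-25, -13, 37.5) [288.2 153.8] (287.6, 154.5) [-0.58  0.7 ]
ring side pred [254.76927305  99.37545204] [276.27196756 111.96612372] obs x 254.6..276.2, ymax 112.0
side px per mm [1. 0. 0.] [ 0.354 -0.083]
side px per mm [0. 1. 0.] [-0.095 -0.239]
side px per mm [0. 0. 1.] [-0.031 -0.269]
top px per mm [1. 0. 0.] [ 0.002 -0.396]
top px per mm [0. 1. 0.] [-0.398  0.009]
top px per mm [0. 0. 1.] [-0.069 -0.043]
```

The two views agree that the case sits about (-1.3, -0.8, -0.8) mm off relative to the lens, so I'll apply the opposite correction.

```bash
python3 -c "
from h import *;p,M=goal();togo(p+np.array([.0013,.0008,.0008]),M)"
```

```text
shift mm [ 0.9  1.3 -0.8] turn deg [ 0.  -0.   0.1] t 12.8
```

```bash
python3 -m handwheel '[[30,[0.5,0.7,-0.4],[0,0,0]],[30,[0.9,1.3,-0.8],[0,0,0]],[30,[0.9,1.3,-0.8],[0,0,0]],[30,[0.9,1.3,-0.8],[0,0,0]],[30,[0.9,1.3,-0.8],[0,0,0]]]'; python3 -m handwheel '[[30,[0,0,0],[0,0,0]],[30,[0,0,0],[0,0,0]],[30,[0,0,0],[0,0,0]],[30,[0,0,0],[0,0,0]],[30,[0,0,0],[0,0,0]]]'; python3 -c "
from h import *;p,M=goal();togo(p+np.array([.0013,.0008,.0008]),M)
print(abs(arm.observe()['joint_vel']).max())
from workcell import ticket
print(ticket.finish_job())"
```

```text
time_s: 13.42
ee_pos: [0.5059, 0.1016, 0.1878]
eef_rot: [-0.124, 0.689, 0.703, 0.122]
wrist_force: [0.2, 0.8, -2.8]
grip_width: 0.0557
grasp_force: 30.0
time_s: 14.05
ee_pos: [0.5059, 0.1016, 0.1878]
eef_rot: [-0.124, 0.689, 0.703, 0.122]
wrist_force: [0.7, 0.2, -2.8]
grip_width: 0.0558
grasp_force: 30.0
shift mm [-0.1  0.   0. ] turn deg [ 0.  -0.   0.1] t 14.05
0.0020280191495511348
the job is handed in; nothing more can be done
None
```

The lid is snapped home, and the closed case is held still at the view point, socket end towards the lens. I handed it in at about 14 s; I estimate 1–2 mm and 1° accuracy from the images, and no verdict came back.

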